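Slide the seed jar along the fence into the seed reader until the catch holds it

ROBOT

A 7-joint arm with a two-finger parallel gripper is mounted at the origin on a cart in front of the work surface, level with it; the furniture and walls round the work are solid. World frame = base frame: x ahead of the robot, y to its left, z up, the work surface at z = 0. Lengths are in m, angles in degrees, forces in N, time in s.
With the tool pointing down it reaches from about 0.425 to 0.875 m from the base axis. Payload 4.7 kg.
Tool frame: the origin (TCP) lies on the front face of the gripper's body, between the roots of the fingers; the fingertips stand 70 mm ahead of it and the grasp point (between the pads) lies 51 mm ahead of it; z points along the fingers, y is the direction in which the jaws open and shut (so a half turn about z gives the same grasp; the last joint's range is limited). The gripper opens to 87 mm and grips with 3 to 60 N. Pads are 19 mm wide; open, the fingers measure 117 mm over their backs; the gripper's body (75 mm by 190 mm) begins 51 mm behind the grasp point.
Start: joints at [64.693, 18.392, -4.016, 83.108, 1.295, 78.541, -3.26], TCP at [0.286, -0.584, 0.292] pointing down, gripper open.
Joint ranges: [-163.93, 163.93], [-17.29, 119.83], [-79.2, 71.16], [3.27, 140.29], [-89.18, 269.18], [5.43, 117.66], [-154.24, 154.24]. Speed limits (degrees/s): [147.25, 147.25, 180, 180, 180, 180, 180].

INTERFACE

Orientations are given as [roll, pitch, yaw] about the fixed x, y, z axes, in that order (R = Rz(yaw) Ry(pitch) Rx(roll)).
In Python, from cell import env gives the robot as it stands.
- The arm moves only by the tool drive_tool, never from a script. Its argument "commands" is a list of rows, each a list of 7 numbers: the shift along the tool's x, y, z in cm, then the turn, a rotation vector about the tool's x, y, z in degrees, then the opening, from 0 (shut) to 1 (fully open). In form: [[tx, ty, tz, rx, ry, rz, hand], ...]. A call has 1 to 20 rows; each row shifts and turns the commanded pose from where the row before left it, along the tool's axes as they then stand; what a row does not reach is not made up. A row lasts 1/12 s, in which the tool goes at most 41.7 mm and 7.16 degrees, less where a joint would pass 70% of its speed; a pose out of reach is approached as far as the arm can. A call is refused whole if a number of a shift passes 4.17 or a number of a turn 7.16, either way. A call with a gripper value outside its range is refused whole. The fingers move at their own pace and stop on an object; "force" is the grip in N (left out, the last holds). Time passes only in rows, so rows that do not move let the fingers close. It gives the time, the measured TCP pose, the force and the opening at its end, in the units of the state.
- env.get_obs(): the state, without advancing time (a new reading comes with each control period).
- env.read_camera(name): name is "scene" or "top"; returns a dict with "img" (420x560x3 uint8, blue, green, red), "mtx" (3x3 intrinsics, pixels), "pose" (4x4, takes a point from camera to world coordinates). Camera axes: x right, y down, z forward; pixel columns grow to the right and rows downward; lengths in m; the calibration is good to about 2 mm. A picture is of the moment at which its call begins. There is no depth.
- env.sign_off(): hands the job in, once; it reports no verdict.
The state is a dict: "time_s": time; "qpos": joint angles; "joint_velocities": joint speeds; "effort": joint torques, N m; "tool_pos": TCP position; "tool_rot": TCP orientation; "force": force on the tool from outside, world axes, zero at the start; "wrist_torque": the same for the moment, N m; "grip_width": finger opening in m.
Only numpy, scipy, OpenCV 4.12 (cv2) and the standard library are available. Lean on these libraries where they do the work, as an engineer would, in place of code of your own. Each camera call takes 0.05 s, during which the arm holds its last target.

TASK

Load the glass seed jar into the seed reader: stand it on the reader's tray up against the fence, in front of the white head, then slide it along the fence into the mouth, against the spring, until it is fully home and the catch keeps it there when you let go. The stop under the head cannot be seen, so feel for it and press gently, not much harder than the spring needs; leave the things standing around where they are.

Things in the scene. Friction and masses are not known exactly. Their poses are not given: they have to be found in the camera images.
- jar_center (a point): centre (half-way up, 35 mm above its underside, z up) of the seed jar: a round clear glass jar with brown seeds and a green screw lid, 54 mm wide and 70 mm tall (lid 50 mm wide, from 57 mm up), about 0.14 kg, standing upright by the table's front edge, before the tall microscope (not the like jar far back on the right). It may be grasped across the glass or the lid.
- reader: seed reader, fixed on the table: aluminium tray with a low fence; white head, housing and screen at its left (+y) end. Axes: y along the fence into the head, x to the fence (away from the robot), z up; yawed a few degrees. Origin on the table; in mm: tray top z=5, x -64 to 36, y -200 to 126. Roof z 80 to 91, from y=-5 on. Near and in the mouth the jar may be pushed with at most 18 N.
- fence_start (a point): right-hand end of the fence's guiding face, at tray height: x=27, y=-200, z=5 mm in the reader's frame, same axes. The fence is 6 mm thick, stands to z=50 mm and runs straight in +y, in line with the head's inner far wall; a jar touching it has its centre at x=0. The tray's near side has no wall.
- mouth (a point): mouth of the head, on the jar's path at tray height: x=0, y=-5, z=5 mm in the reader's frame, same axes. Roof underside 80 mm above the table; inner walls x=27 and x=-58 mm. When home the jar's back sticks out of the mouth by 5 to 40 mm, so that fingers behind it stay outside.
- home_mid (a point): mid point of where the jar's centre may be when home, at tray height: x=0, y=0, z=5 mm in the reader's frame, same axes. The cradle inside sets the true home up to 15 mm nearer or deeper and is hidden. From 44 mm before home a sprung pad pushes the jar out with 2 N, 4.5 N at home; friction adds 1 N or more, the more it is pressed on the fence. About 3 mm past home are firm bumpers.
- catch_pin (a point): top of the pin of the steel catch on the tray's near side, 43 mm over the table, 50 mm from the jar's path, nominally at x=-50, y=-36 mm in the reader's frame (it shifts with the hidden cradle, this point does not). The sprung pawl on it points into the lane; the jar pushes it aside with 1 to 3 N and it springs in behind the jar at home. Until then the pad throws the jar out when let go.
- dropper: amber dropper bottle, black cap, 36 mm wide, 106 mm tall, standing on the table beyond the reader (far side from the robot); origin at the centre of its underside; a bystander, leave it alone
- dish: round petri dish with lid, 71 mm wide, 14 mm high, lying on the table beyond the reader; origin at the centre of its underside; a bystander, leave it alone
- sample_tube: sample vial with a dark screw cap, brown filling, 24 mm wide, 70 mm tall, standing on the table to the right of the jar; origin at the centre of its underside; a bystander, leave it alone

How it is judged (in metres and radians):
On the way:
1. the jar stands upright on the tray against the fence (within 5 mm), in front of the head (x of jar_center in the frame of reader between -0.005 and 0.003 m and y of jar_center in the frame of reader between -0.19 and -0.065 m and z of jar_center in the frame of reader between 0.036 and 0.045 m and angle between jar_center's own z axis and vertical below 0.12 rad), for 0.2 s.
At the end, for the whole second after the job is handed in: the jar stands upright and still on the tray against the fence (within 5 mm), home under the head and held by the catch: its centre no more than 21 mm short of the reader's origin along the fence (if the catch does not hold it, the spring throws it out to 29 mm or more short) (y of jar_center in the frame of reader between -0.021 and 0.023 m and x of jar_center in the frame of reader between -0.005 and 0.003 m and linear speed of seed_jar below 0.01 m/s and z of jar_center in the frame of reader between 0.036 and 0.045 m and angle between jar_center's own z axis and vertical below 0.12 rad); the robot touches nothing.
It fails at once if the jar, near or in the mouth (less than 60 mm from the reader's origin), is pushed with more than 18 N (y of jar_center in the frame of reader above -0.06 m and contact force between any of the fingers, the arm and seed_jar above 18 N).
It fails at once if the jar is tipped by more than about 30 degrees (angle between jar_center's own z axis and vertical above 0.52 rad).
It fails at once if a bystander (dropper bottle, petri dish, sample vial) is moved by more than 15 mm (distance of any of dropper, dish, sample_tube from where it was at the start of the episode above 0.015 m).
It also fails if it takes over 70 s, if anything falls off the work surface, if the arm or the gripper's body presses on something with over 40 N, if the wrist force passes 120 N, or if a joint passes its speed limit or range.

## Working session

There is one attempt and no reset: what is moved stays moved. The work goes in short steps, Python scripts to look and compute and a tool call to move; the robot and the scene stay as the last step left them, time stands still between calls to the robot, and variables do not carry over. Pictures are saved under pics/ and viewed, and the job is handed in when it is done.

Besides the shell and the picture viewer there is one more tool, called after ">>>" in YAML: its name, and indented under it one key for each argument. drive_tool: Moves the arm, as the interface text tells. Its arguments: {"type":"object","properties":{"commands":{"type":"array"},"force":{"type":"number"}},"required":["commands"]}

```bash
ls; mkdir -p pics; python3 - <<'E'
from cell import env
import cv2
o=env.get_obs(); print(o)
for n in("scene","top"):
    c=env.read_camera(n); cv2.imwrite(f"pics/{n}0.png",c["img"]); print(n,c["mtx"],c["pose"])
E
```

```text
pics
{'time_s': 0.0, 'qpos': array([64.69325472, 18.43555278, -4.01790709, 83.17475285,  1.29483889,
       78.54290037, -3.26015783]), 'joint_velocities': array([ 0.02993339, -0.01090337,  0.04373423,  0.06624075, -0.10384442,
       -0.06212892,  0.05655684]), 'effort': array([ 3.82304770e-04, -4.91292250e+01, -4.04002592e-01, -3.12534928e+01,
       -6.42914884e-02,  4.38415934e-02,  1.69747864e-04]), 'tool_pos': array([ 0.28590112, -0.58326306,  0.29120279]), 'tool_rot': array([-1.79892042e+02,  5.01675686e-03,  2.61185605e+01]), 'force': array([0.32170885, 0.32026499, 0.41217167]), 'wrist_torque': array([-0.04603033,  0.02276987,  0.02124546]), 'grip_width': 0.08691023585046184}
scene [[392.35357336   0.         278.79962869]
 [  0.         392.35357336 212.94828615]
 [  0.           0.           1.        ]] [[-0.20131237  0.83320815 -0.51501215  0.96902342]
 [ 0.97943568  0.17840785 -0.09421456 -0.05418891]
 [ 0.01338187 -0.52338783 -0.8519895   0.78723435]
 [ 0.          0.          0.          1.        ]]
top [[421.77870362   0.         276.51361128]
 [  0.         421.77870362 208.86028155]
 [  0.           0.           1.        ]] [[ 0.0100668  -0.99821122  0.05893235  0.49718111]
 [-0.9998422  -0.00918556  0.01520518 -0.13887627]
 [-0.01463665 -0.05907612 -0.99814617  0.99071383]
 [ 0.          0.          0.          1.        ]]
```

View pics/scene0.png

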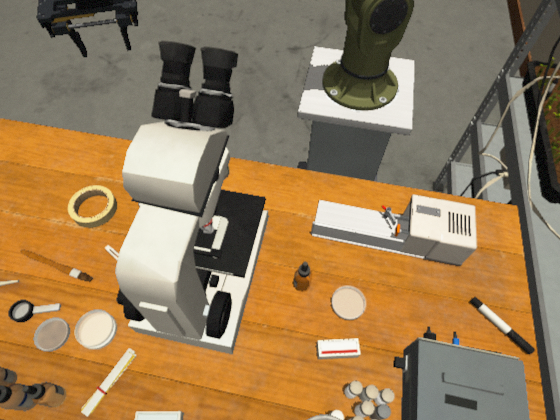

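View pics/top0.png

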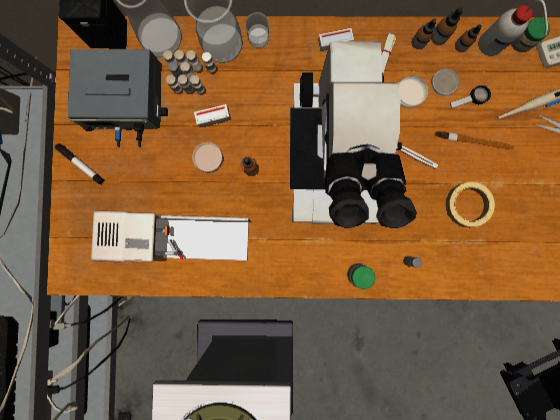

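```bash
cat > h.py <<'E'
import numpy as np,cv2
from cell import env
def ray(c,u,v,z):
    M=c["mtx"];T=c["pose"];d=T[:3,:3]@np.linalg.solve(M,[u,v,1.]);o=T[:3,3]
    return o+d*(z-o[2])/d[2]
def proj(c,p):
    q=np.linalg.inv(c["pose"])@np.append(p,1);q=c["mtx"]@q[:3];return q[:2]/q[2]
E
python3 - <<'E'
from h import *
t=cv2.imread("pics/top0.png");s=cv2.imread("pics/scene0.png")
cv2.imwrite("pics/t1.png",cv2.resize(t[195:275,85:260],None,fx=4.5,fy=4.5,interpolation=cv2.INTER_CUBIC))
cv2.imwrite("pics/t2.png",cv2.resize(t[225:305,330:440],None,fx=6,fy=6,interpolation=cv2.INTER_CUBIC))
cv2.imwrite("pics/s1.png",cv2.resize(s[190:270,305:480],None,fx=4.5,fy=4.5,interpolation=cv2.INTER_CUBIC))
E
```

```text
(no output)
```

View pics/t1.png

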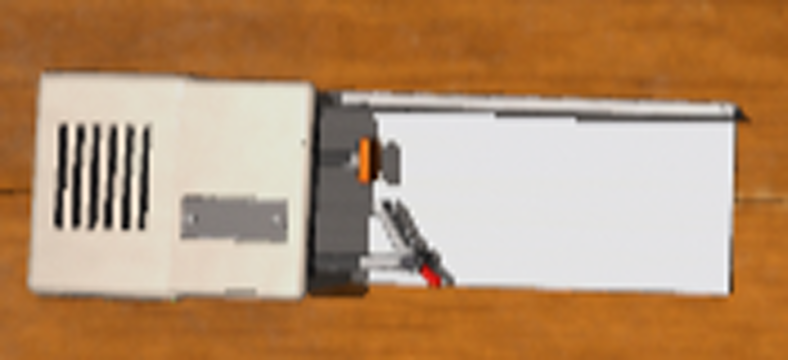

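View pics/t2.png

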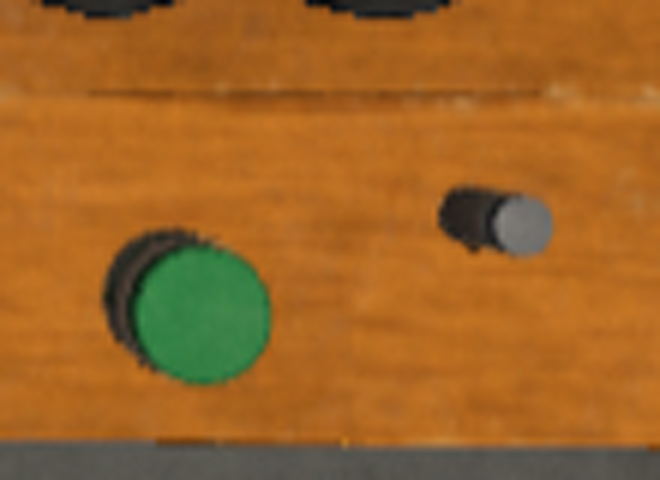

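View pics/s1.png

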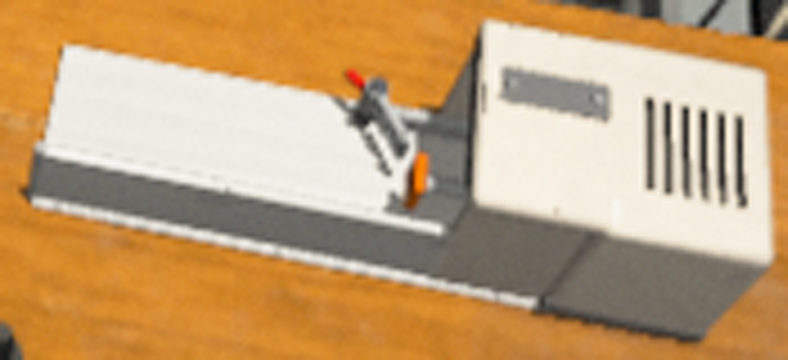

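```bash
python3 - <<'E'
from h import *
from scipy.optimize import least_squares
C={n:env.read_camera(n) for n in("top","scene")}
T=lambda a,b:(85+(a+.5)/4.5-.5,195+(b+.5)/4.5-.5)
S=lambda a,b:(305+(a+.5)/4.5-.5,190+(b+.5)/4.5-.5)
pts=[("top",(-64,-200,5),T(730,293)),("top",(27,-200,50),T(738,119)),("top",(33,-200,50),T(738,106)),
("scene",(-64,-200,5),S(66,45)),("scene",(36,-200,5),S(30,206)),("scene",(33,-200,50),S(35,155)),("scene",(27,-200,50),S(38,145))]
# line points: free y
lines=[("top",-64,5,T(372,286)),("top",27,50,T(350,105)),("scene",-64,5,S(335,95)),("scene",33,50,S(440,234)),("scene",36,5,S(530,306))]
def W(p,r):
    c,s=np.cos(p[2]),np.sin(p[2]);x,y,z=np.array(r)/1e3
    return np.array([p[0]+c*x-s*y,p[1]+s*x+c*y,z])
roof=[("top",T(316,85)),("top",T(304,298)),("scene",S(484,22)),("scene",S(472,206))]
def loc(p,w):
    c,s=np.cos(p[2]),np.sin(p[2]);d=w[:2]-p[:2];return np.array([c*d[0]+s*d[1],-s*d[0]+c*d[1]])*1e3
def res(p):
    r=[]
    for n,q,u in pts:
        w=ray(C[n],*u,q[2]/1e3); r+=list(loc(p,w)-q[:2])
    for n,x,z,u in lines: r.append(loc(p,ray(C[n],*u,z/1e3))[0]-x)
    for n,u in roof: r.append(loc(p,ray(C[n],*u,.091))[1]+5)
    return np.array(r)
s=least_squares(res,[.5,.2,0],loss="soft_l1",x_scale=[.1,.1,.05])
p=s.x;print(p,np.degrees(p[2]));print(np.round(res(p),1))
np.save("reader.npy",p)
t=cv2.imread("pics/top0.png").astype(int)
b,g,r=t[...,0],t[...,1],t[...,2]
m=((g>r+30)&(g>b+30));m[:225]=0;m[305:]=0;m[:,:330]=0;m[:,440:]=0
v,u=np.nonzero(m);print("lid",u.mean(),v.mean(),len(u),u.min(),u.max(),v.min(),v.max())
L=ray(C["top"],(u.min()+u.max())/2,(v.min()+v.max())/2,.07);print("lid",L,ray(C["top"],u.mean(),v.mean(),.07), "diam mm",2*np.sqrt(len(u)/np.pi)*.92/421.8*1e3)
print("jar in reader",loc(p,L))
print("tube",ray(C["top"],330+523/6,225+226/6,.07))
print("table edge",ray(C["top"],370,300-1,0))
print("dropper",ray(C["top"],249,160,.106),"scene jar px",proj(C["scene"],[*L[:2],.07]))
for q in[(0,-200,5),(0,-125,5),(0,0,5)]:print(q,W(p,q))
E
```

```text
[ 0.50538295  0.14251306 -0.02086351] -1.1953911151748715
[-1.   0.1 -3.2 -4.6 -2.8 -4.4  1.9  2.7  1.9  1.4  1.6 -0.5  1.8 -0.1
 -3.4 -2.2  0.4  0.1  0.6 -1.1 -0.3  1.9  1.3]
lid 363.2352941176471 276.9901960784314 408 352 374 266 288
lid [ 0.40583981 -0.31314382  0.07      ] [ 0.40586668 -0.31365057  0.07      ] diam mm 49.712590292991635
jar in reader [ -90.01555962 -457.63438536]
tube [ 0.43791236 -0.42986912  0.07      ]
table edge [ 3.48510504e-01 -3.42458828e-01 -1.11022302e-16]
dropper [ 0.65254291 -0.06607711  0.106     ] scene jar px [215.27329177 153.57421998]
(0, -200, 5) [ 0.50121055 -0.05744341  0.005     ]
(0, -125, 5) [0.5027752  0.01754027 0.005     ]
(0, 0, 5) [0.50538295 0.14251306 0.005     ]
```

```bash
python3 - <<'E'
from h import *
C={n:env.read_camera(n) for n in("top","scene")}
def tri(a,b):
    A=[];B=[]
    for n,u in(("top",a),("scene",b)):
        c=C[n];d=c["pose"][:3,:3]@np.linalg.solve(c["mtx"],[*u,1.]);d/=np.linalg.norm(d);P=np.eye(3)-np.outer(d,d);A.append(P);B.append(P@c["pose"][:3,3])
    x=np.linalg.lstsq(np.vstack(A),np.hstack(B),rcond=None)[0];return x,proj(C["top"],x)-a,proj(C["scene"],x)-b
print(tri((348,212),(220,58)));print(tri((396,212),(177,50)))
t=cv2.imread("pics/top0.png");s=cv2.imread("pics/scene0.png")
cv2.imwrite("pics/t3.png",cv2.resize(t[130:290,290:440],None,fx=3.5,fy=3.5,interpolation=cv2.INTER_CUBIC))
cv2.imwrite("pics/s3.png",cv2.resize(s[20:220,100:280],None,fx=3,fy=3,interpolation=cv2.INTER_CUBIC))
E
```

```text
(array([ 0.52657895, -0.22401255,  0.43533869]), array([-0.36604959,  0.08846936]), array([-0.35613005, -0.04325424]))
(array([ 0.52691311, -0.28584028,  0.4384758 ]), array([-0.53203356,  0.14976877]), array([-0.51510708, -0.09393017]))
```

View pics/t3.png

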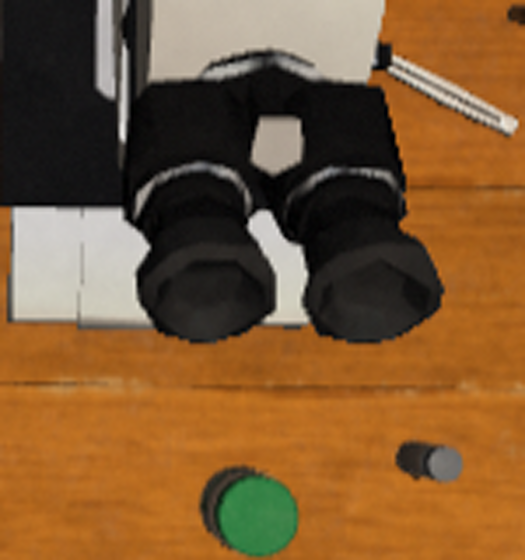

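View pics/s3.png

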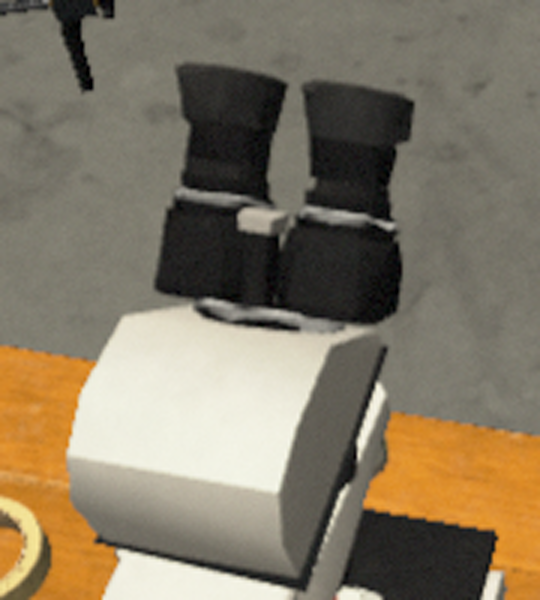

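>>> drive_tool:
  commands:
    - [0, 0, 0, 0, 0, 6.83, 1]
    - [0, 0, 0, 0, 0, 6.83, 1]
    - [0, 0, 0, 0, 0, 6.83, 1]
    - [0, 0, 0, 0, 0, 6.83, 1]
    - [1.14, -2.72, 0.9, 0, 0, 0, 1]
    - [1.14, -2.72, 0.9, 0, 0, 0, 1]
    - [1.14, -2.72, 0.9, 0, 0, 0, 1]
    - [1.14, -2.72, 0.9, 0, 0, 0, 1]
    - [1.14, -2.72, 0.9, 0, 0, 0, 1]
    - [1.14, -2.72, 0.9, 0, 0, 0, 1]
    - [1.14, -2.72, 0.9, 0, 0, 0, 1]
    - [1.14, -2.72, 0.9, 0, 0, 0, 1]
    - [1.14, -2.72, 0.9, 0, 0, 0, 1]
    - [1.14, -2.72, 0.9, 0, 0, 0, 1]
    - [0, 0, 0, 0, 0, 0, 1]
    - [0, 0, 0, 0, 0, 0, 1]
  force: 12

```text
time_s: 1.63
tool_pos: [0.4065, -0.3121, 0.2019]
tool_rot: [-180.0, 0.0, -1.0]
force: [-0.3, -0.7, -0.6]
grip_width: 0.0874
```

```bash
cat > look.py <<'E'
import sys
from h import *
o=env.get_obs();print({k:np.round(o[k],4) for k in("time_s","qpos","tool_pos","tool_rot","force","wrist_torque","grip_width")})
for a in sys.argv[2:]:
    n,x0,y0,x1,y1=a.split(",");x0,y0,x1,y1=map(int,(x0,y0,x1,y1))
    im=env.read_camera(n)["img"][y0:y1,x0:x1];f=min(800/(x1-x0),600/(y1-y0))
    cv2.imwrite(f"pics/{sys.argv[1]}_{n}.png",cv2.resize(im,None,fx=f*.99,fy=f*.99,interpolation=cv2.INTER_CUBIC))
E
python3 look.py a top,260,100,560,325 scene,0,0,280,210
```

```text
{'time_s': np.float64(1.6333), 'qpos': array([ 45.5741,   6.0655, -11.6476, 108.6654,   1.3401,  65.451 ,
       -57.532 ]), 'tool_pos': array([ 0.4065, -0.3121,  0.2019]), 'tool_rot': array([-1.799687e+02,  4.180000e-02, -9.640000e-01]), 'force': array([-0.323 , -0.709 , -0.6429]), 'wrist_torque': array([ 0.0197,  0.0314, -0.0012]), 'grip_width': np.float64(0.0874)}
```

View pics/a_top.png

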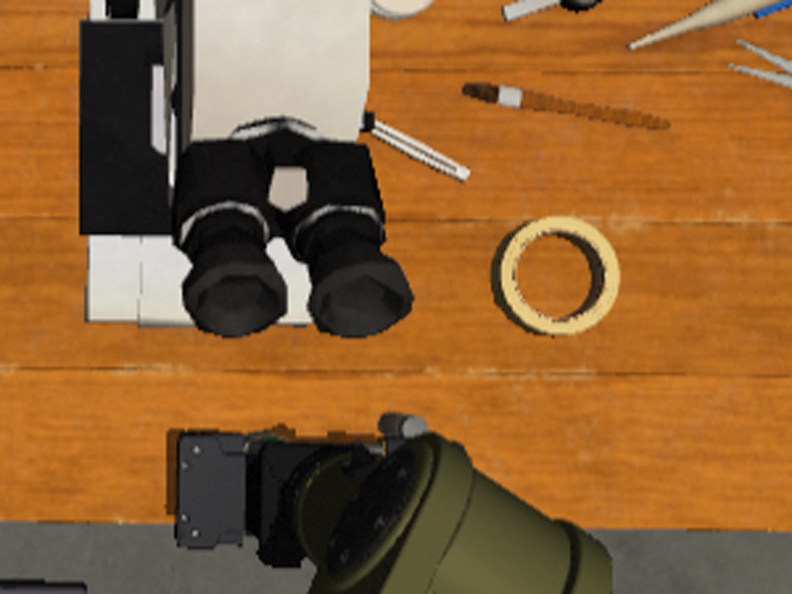

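View pics/a_scene.png

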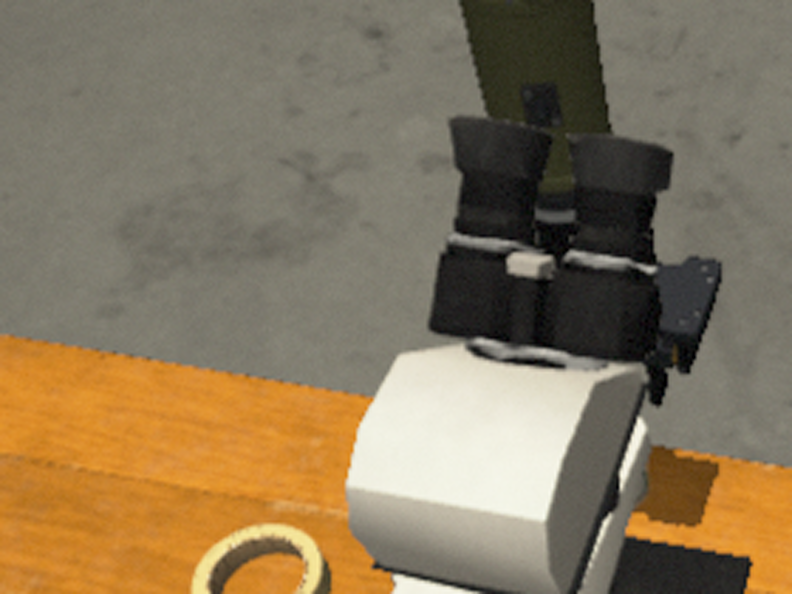

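>>> drive_tool:
  commands:
    - [-0.05, 0.1, 1.5, 0, 0, 0, 1]
    - [0, 0, 2, 0, 0, 0, 1]
    - [0, 0, 2, 0, 0, 0, 1]
    - [0, 0, 2, 0, 0, 0, 1]
    - [0, 0, 1.6, 0, 0, 0, 1]
    - [0, 0, 1, 0, 0, 0, 1]
    - [0, 0, 0.6, 0, 0, 0, 1]
    - [0, 0, 0, 0, 0, 0, 1]
    - [0, 0, 0, 0, 0, 0, 1]
  force: 12

```text
time_s: 2.48
tool_pos: [0.4054, -0.3158, 0.0958]
tool_rot: [180.0, -0.0, -1.3]
force: [0.9, -0.1, 0.5]
grip_width: 0.087
```

>>> drive_tool:
  commands:
    - [0, 0, 0, 0, 0, 0, 0.5]
    - [0, 0, 0, 0, 0, 0, 0.5]
    - [0, 0, 0, 0, 0, 0, 0.5]
    - [0, 0, 0, 0, 0, 0, 0.5]
    - [0, 0, 0, 0, 0, 0, 0.4]
    - [0, 0, 0, 0, 0, 0, 0.4]
  force: 12

```text
time_s: 2.98
tool_pos: [0.4053, -0.3151, 0.0954]
tool_rot: [180.0, -0.0, -1.2]
force: [0.6, 2.4, 1.0]
grip_width: 0.0545
```

>>> drive_tool:
  commands:
    - [0, 0, 0, 0, 0, 0, 0.2]
    - [0, 0, -0.5, 0, 0, 0, 0.2]
    - [0, 0, -1, 0, 0, 0, 0.2]
    - [0, 0, -1, 0, 0, 0, 0.2]
    - [0, 0, -1, 0, 0, 0, 0.2]
    - [0, 0, -0.5, 0, 0, 0, 0.2]
    - [0, 0, 0, 0, 0, 0, 0.2]
  force: 15

```text
time_s: 3.57
tool_pos: [0.4063, -0.3159, 0.1374]
tool_rot: [179.9, -0.2, -1.2]
force: [-0.6, 0.1, -0.9]
grip_width: 0.0534
```

```bash
python3 - <<'E'
from h import *
o=env.get_obs();p=np.load("reader.npy");print(p,o["tool_pos"],o["tool_rot"],o["force"],o["grip_width"])
E
```

```text
[ 0.50538295  0.14251306 -0.02086351] [ 0.40625009 -0.31587977  0.13739453] [ 1.79861165e+02 -1.68908496e-01 -1.21049177e+00] [-0.5702403   0.07285183 -0.85282305] 0.05335537002661616
```

>>> drive_tool:
  commands:
    - [0.2, -1.2, 0, 0, 0, 0, 0.2]
    - [0.46, -2.36, 0, 0, 0, 0, 0.2]
    - [0.46, -2.36, 0, 0, 0, 0, 0.2]
    - [0.46, -2.36, 0, 0, 0, 0, 0.2]
    - [0.46, -2.36, 0, 0, 0, 0, 0.2]
    - [0.46, -2.36, 0, 0, 0, 0, 0.2]
    - [0.46, -2.36, 0, 0, 0, 0, 0.2]
    - [0.46, -2.36, 0, 0, 0, 0, 0.2]
    - [0.46, -2.36, 0, 0, 0, 0, 0.2]
    - [0.46, -2.36, 0, 0, 0, 0, 0.2]
    - [0.46, -2.36, 0, 0, 0, 0, 0.2]
    - [0.46, -2.36, 0, 0, 0, 0, 0.2]
    - [0.46, -2.36, 0, 0, 0, 0, 0.2]
    - [0.46, -2.36, 0, 0, 0, 0, 0.2]
    - [0.27, -1.2, 0, 0, 0, 0, 0.2]
    - [0, 0, 0, 0, 0, 0, 0.2]
    - [0, 0, 0, 0, 0, 0, 0.2]

```text
time_s: 4.98
tool_pos: [0.476, 0.0152, 0.1347]
tool_rot: [180.0, 0.1, -1.1]
force: [-0.6, -0.1, -1.0]
grip_width: 0.0533
```

```bash
python3 look.py b top,70,150,350,360 scene,270,110,490,275
```

```text
{'time_s': np.float64(4.9833), 'qpos': array([ 22.2583,   7.3259, -28.6166, 116.5848,   4.1733,  57.1248,
       -99.4998]), 'tool_pos': array([0.476 , 0.0152, 0.1347]), 'tool_rot': array([ 1.799874e+02,  7.810000e-02, -1.065600e+00]), 'force': array([-0.6208, -0.1021, -1.0172]), 'wrist_torque': array([-0.0413, -0.0056,  0.032 ]), 'grip_width': np.float64(0.0533)}
```

View pics/b_top.png

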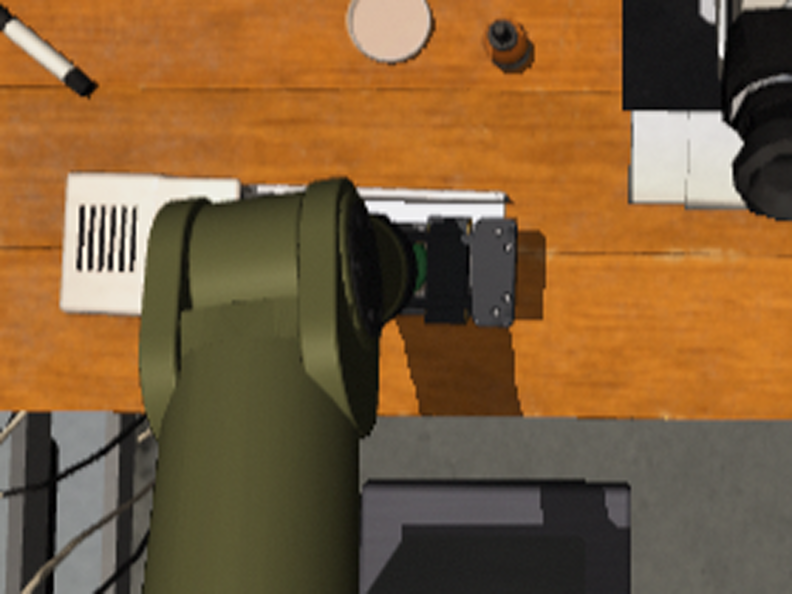

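View pics/b_scene.png

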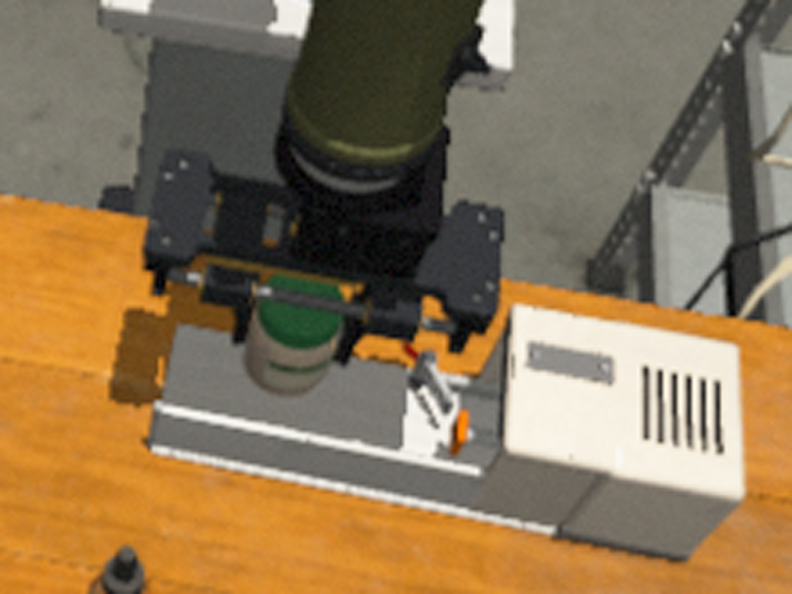

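>>> drive_tool:
  commands:
    - [0, 0, 0.8, 0, 0, 0, 0.2]
    - [0, 0, 0.8, 0, 0, 0, 0.2]
    - [0, 0, 0.8, 0, 0, 0, 0.2]
    - [0, 0, 0.6, 0, 0, 0, 0.2]
    - [0, 0, 0, 0, 0, 0, 0.2]
    - [1, 0, 0, 0, 0, 0, 0.2]
    - [0.7, 0, 0, 0, 0, 0, 0.2]
    - [0, 0, 0, 0, 0, 0, 0.2]
    - [0, 0, 0, 0, 0, 0, 0.2]

```text
time_s: 5.83
tool_pos: [0.4947, 0.014, 0.1056]
tool_rot: [-180.0, -0.1, -1.2]
force: [0.7, 0.6, -1.8]
grip_width: 0.0537
```

>>> drive_tool:
  commands:
    - [0.2, 0, 0, 0, 0, 0, 0.2]
    - [0.2, 0, 0, 0, 0, 0, 0.2]
    - [0, 0, 0, 0, 0, 0, 0.2]
    - [0, 0, 0, 0, 0, 0, 0.2]

```text
time_s: 6.17
tool_pos: [0.4977, 0.0138, 0.1053]
tool_rot: [180.0, -0.0, -1.2]
force: [0.1, 0.4, -1.6]
grip_width: 0.0535
```

>>> drive_tool:
  commands:
    - [0.1, 0, 0, 0, 0, 0, 0.2]
    - [0.1, 0, 0, 0, 0, 0, 0.2]
    - [0, 0, 0, 0, 0, 0, 0.2]
    - [0, 0, 0, 0, 0, 0, 0.2]

```text
time_s: 6.5
tool_pos: [0.4998, 0.0138, 0.1053]
tool_rot: [180.0, -0.0, -1.2]
force: [-1.1, 0.8, -2.3]
grip_width: 0.0534
```

>>> drive_tool:
  commands:
    - [0.1, 0, 0, 0, 0, 0, 0.2]
    - [0, 0, 0, 0, 0, 0, 0.2]
    - [0, 0, 0, 0, 0, 0, 0.2]

```text
time_s: 6.75
tool_pos: [0.5007, 0.0137, 0.1052]
tool_rot: [180.0, 0.0, -1.2]
force: [0.4, -0.8, -1.4]
grip_width: 0.0532
```

>>> drive_tool:
  commands:
    - [0.1, 0, 0, 0, 0, 0, 0.2]
    - [0, 0, 0, 0, 0, 0, 0.2]
    - [0, 0, 0, 0, 0, 0, 0.2]

```text
time_s: 7.0
tool_pos: [0.5011, 0.0137, 0.105]
tool_rot: [180.0, 0.1, -1.2]
force: [-2.8, -0.3, 0.5]
grip_width: 0.0533
```

>>> drive_tool:
  commands:
    - [0.1, 0, 0, 0, 0, 0, 0.2]
    - [0, 0, 0, 0, 0, 0, 0.2]
    - [0, 0, 0, 0, 0, 0, 0.2]

```text
time_s: 7.25
tool_pos: [0.5014, 0.0137, 0.1048]
tool_rot: [180.0, 0.2, -1.2]
force: [-5.2, 1.1, 1.6]
grip_width: 0.0533
```

>>> drive_tool:
  commands:
    - [-0.1, 0, 0.2, 0, 0, 0, 0.2]
    - [0, 0, 0.2, 0, 0, 0, 0.2]
    - [0, 0, 0, 0, 0, 0, 0.2]
    - [0, 0, 0, 0, 0, 0, 0.2]

```text
time_s: 7.58
tool_pos: [0.5012, 0.0137, 0.1008]
tool_rot: [180.0, 0.1, -1.2]
force: [-4.0, -0.5, -1.8]
grip_width: 0.0529
```

>>> drive_tool:
  commands:
    - [0, 0, 0.15, 0, 0, 0, 0.2]
    - [0, 0, 0, 0, 0, 0, 0.2]
    - [0, 0, 0, 0, 0, 0, 0.2]

```text
time_s: 7.83
tool_pos: [0.5012, 0.0137, 0.1005]
tool_rot: [180.0, 0.1, -1.2]
force: [-8.6, 0.4, 9.2]
grip_width: 0.0533
```

>>> drive_tool:
  commands:
    - [-0.05, 0, -0.12, 0, 0, 0, 0.2]
    - [0, 0, 0, 0, 0, 0, 0.2]
    - [0, 0, 0, 0, 0, 0, 0.66]
    - [0, 0, 0, 0, 0, 0, 0.8]
    - [0, 0, 0, 0, 0, 0, 0.9]
    - [0, 0, 0, 0, 0, 0, 0.9]
    - [0, 0, 0, 0, 0, 0, 0.9]

```text
time_s: 8.42
tool_pos: [0.5018, 0.0138, 0.1012]
tool_rot: [-180.0, -0.1, -1.2]
force: [-0.4, 0.6, -0.1]
grip_width: 0.0747
```

```bash
python3 look.py c scene,300,150,420,240
```

```text
{'time_s': np.float64(8.4167), 'qpos': array([  20.9945,   13.1682,  -27.8842,  114.845 ,    7.6123,   53.6374,
       -101.9893]), 'tool_pos': array([0.5018, 0.0138, 0.1012]), 'tool_rot': array([-1.799977e+02, -7.600000e-02, -1.203500e+00]), 'force': array([-0.3637,  0.5828, -0.1333]), 'wrist_torque': array([0.0536, 0.048 , 0.0078]), 'grip_width': np.float64(0.0747)}
```

View pics/c_scene.png

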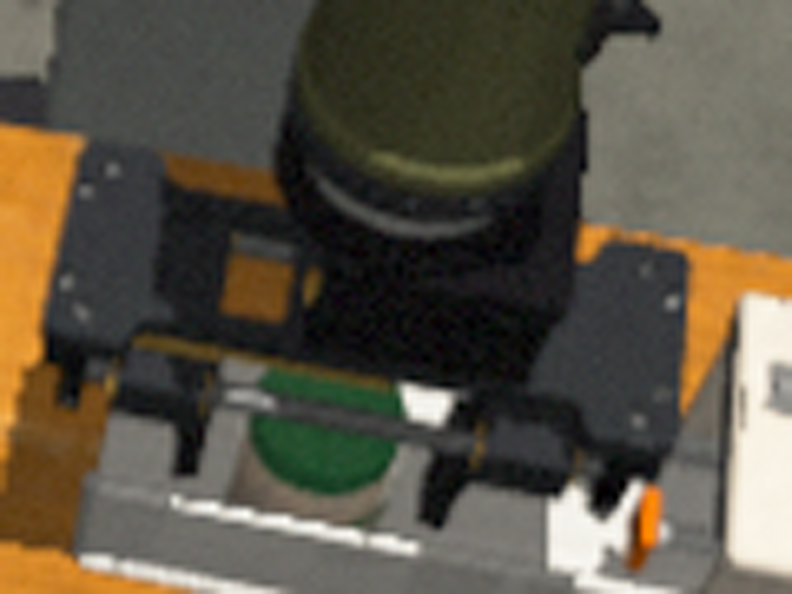

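>>> drive_tool:
  commands:
    - [0, 0, -1, 0, 0, 0, 0.9]
    - [0, 0, -3, 0, 0, 0, 0.9]
    - [0, 0, -3, 0, 0, 0, 0.9]
    - [0, 0, -2, 0, 0, 0, 0.9]
    - [0.17, 3, 0, 0, 0, 0, 0.5]
    - [0.18, 3, 0, 0, 0, 0, 0]
    - [0, 0, 0, 0, 0, -6.92, 0]
    - [0, 0, 0, 0, 0, -6.92, 0]
    - [0, 0, 0, 0, 0, -6.92, 0]
    - [0, 0, 0, 0, 0, -6.92, 0]
    - [0, 0, 0, 0, 0, -6.92, 0]
    - [0, 0, 0, 0, 0, -6.92, 0]
    - [0, 0, 0, 0, 0, -6.92, 0]
    - [0, 0, 0, 0, 0, -6.92, 0]
    - [0, 0, 0, 0, 0, -6.92, 0]
    - [0, 0, 0, 0, 0, -6.92, 0]
    - [0, 0, 0, 0, 0, -6.92, 0]
    - [0, 0, 0, 0, 0, -6.92, 0]
    - [0, 0, 0, 0, 0, -6.92, 0]
    - [0, 0, 0, 0, 0, 0, 0]

```text
time_s: 10.13
tool_pos: [0.5036, -0.0463, 0.1917]
tool_rot: [180.0, 0.0, 88.9]
force: [0.6, -0.0, -0.7]
grip_width: 0.0002
```

```bash
python3 look.py d top,70,150,350,360 scene,300,140,450,252
```

```text
{'time_s': np.float64(10.1333), 'qpos': array([ 32.1337,   7.1644, -31.6389, 109.6206,   4.1854,  64.2814,
        -2.1858]), 'tool_pos': array([ 0.5036, -0.0463,  0.1917]), 'tool_rot': array([1.799505e+02, 1.880000e-02, 8.893490e+01]), 'force': array([ 0.612 , -0.0352, -0.6695]), 'wrist_torque': array([-0.0243, -0.1074, -0.0368]), 'grip_width': np.float64(0.0002)}
```

View pics/d_top.png

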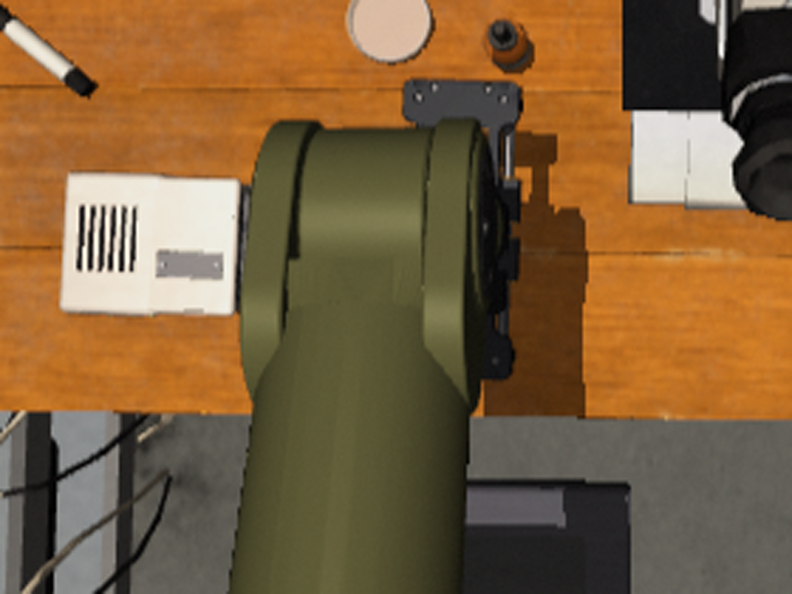

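View pics/d_scene.png

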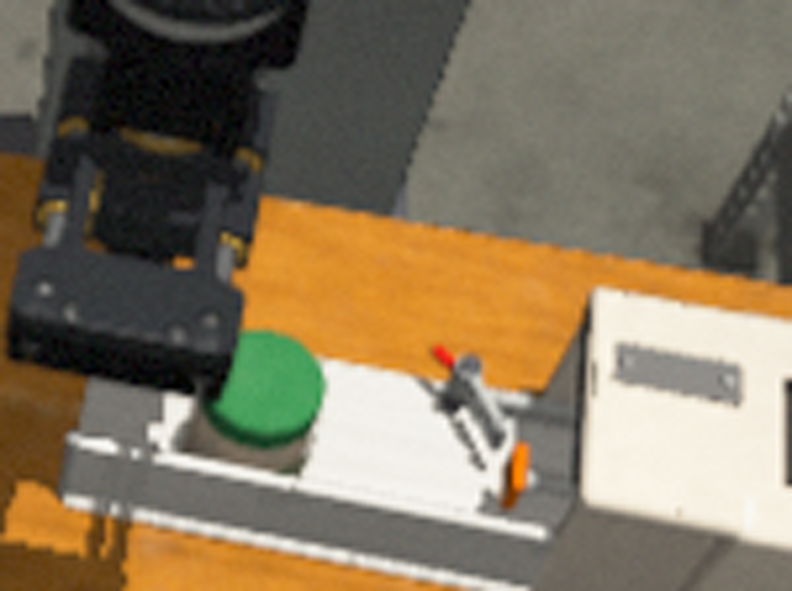

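>>> drive_tool:
  commands:
    - [0, 0.25, 1, 0, 0, 0, 0]
    - [0, 0, 2, 0, 0, 0, 0]
    - [0, 0, 2, 0, 0, 0, 0]
    - [0, 0, 2, 0, 0, 0, 0]
    - [0, 0, 1.2, 0, 0, 0, 0]
    - [0, 0, 0.5, 0, 0, 0, 0]
    - [0, 0, 0, 0, 0, 0, 0]
    - [1, 0, 0, 0, 0, 0, 0]
    - [0.5, 0, 0, 0, 0, 0, 0]
    - [0.2, 0, 0, 0, 0, 0, 0]
    - [0, 0, 0, 0, 0, 0, 0]
    - [0, 0, 0, 0, 0, 0, 0]

```text
time_s: 11.23
tool_pos: [0.5067, -0.0291, 0.1046]
tool_rot: [179.9, 0.0, 88.8]
force: [0.2, -0.0, 0.2]
grip_width: 0.0006
```

>>> drive_tool:
  commands:
    - [0.2, 0, 0, 0, 0, 0, 0]
    - [0.2, 0, 0, 0, 0, 0, 0]
    - [0.2, 0, 0, 0, 0, 0, 0]
    - [0.2, 0, 0, 0, 0, 0, 0]
    - [0.3, 0, 0, 0, 0, 0, 0]
    - [0.3, 0, 0, 0, 0, 0, 0]
    - [0.3, 0, 0, 0, 0, 0, 0]
    - [0.3, 0, 0, 0, 0, 0, 0]
    - [0.3, 0, 0, 0, 0, 0, 0]
    - [0.3, 0, 0, 0, 0, 0, 0]
    - [0.3, 0, 0, 0, 0, 0, 0]
    - [0.3, 0, 0, 0, 0, 0, 0]
    - [0.3, 0, 0, 0, 0, 0, 0]
    - [0.3, 0, 0, 0, 0, 0, 0]
    - [0.3, 0, 0, 0, 0, 0, 0]
    - [0.2, 0, 0, 0, 0, 0, 0]
    - [0, 0, 0, 0, 0, 0, 0]
    - [0, 0, 0, 0, 0, 0, 0]

```text
time_s: 12.73
tool_pos: [0.5074, 0.0141, 0.104]
tool_rot: [180.0, -0.0, 88.8]
force: [-0.6, -0.2, -1.3]
grip_width: 0.0005
```

```bash
python3 look.py e scene,330,160,450,250 top,80,190,240,310
```

```text
{'time_s': np.float64(12.7333), 'qpos': array([ 25.4561,  14.3562, -32.9572, 113.8078,   9.5217,  54.4165,
       -13.4689]), 'tool_pos': array([0.5074, 0.0141, 0.104 ]), 'tool_rot': array([ 1.799712e+02, -2.480000e-02,  8.877810e+01]), 'force': array([-0.5722, -0.2425, -1.3303]), 'wrist_torque': array([-0.1471, -0.0373, -0.0272]), 'grip_width': np.float64(0.0005)}
```

View pics/e_scene.png

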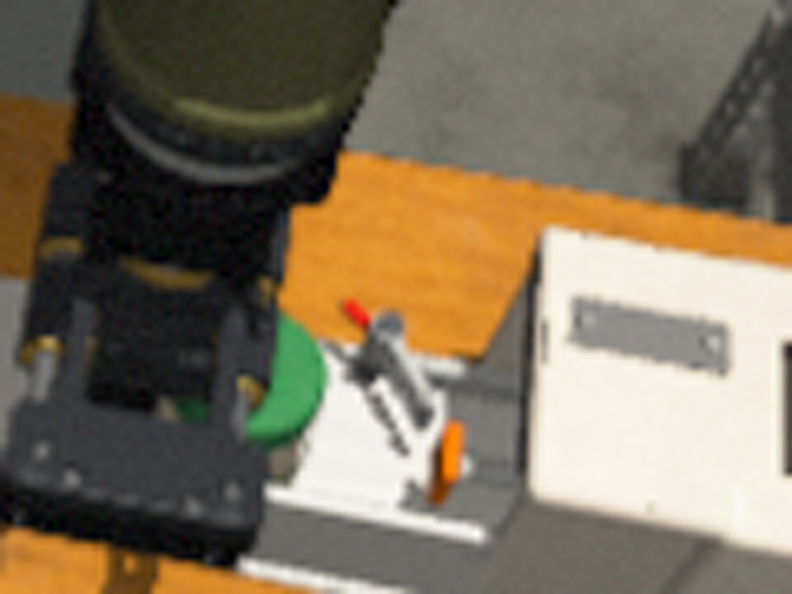

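>>> drive_tool:
  commands:
    - [0.2, 0, 0, 0, 0, 0, 0]
    - [0.2, 0, 0, 0, 0, 0, 0]
    - [0.2, 0, 0, 0, 0, 0, 0]
    - [0.2, 0, 0, 0, 0, 0, 0]
    - [0.2, 0, 0, 0, 0, 0, 0]
    - [0.2, 0, 0, 0, 0, 0, 0]
    - [0.2, 0, 0, 0, 0, 0, 0]
    - [0.2, 0, 0, 0, 0, 0, 0]
    - [0.2, 0, 0, 0, 0, 0, 0]
    - [0.2, 0, 0, 0, 0, 0, 0]
    - [0, 0, 0, 0, 0, 0, 0]

```text
time_s: 13.75
tool_pos: [0.5077, 0.0343, 0.1039]
tool_rot: [180.0, -0.0, 88.8]
force: [-0.3, -0.7, -0.6]
grip_width: 0.0006
```

>>> drive_tool:
  commands:
    - [0.2, 0, 0, 0, 0, 0, 0]
    - [0.2, 0, 0, 0, 0, 0, 0]
    - [0.2, 0, 0, 0, 0, 0, 0]
    - [0.2, 0, 0, 0, 0, 0, 0]
    - [0.2, 0, 0, 0, 0, 0, 0]
    - [0, 0, 0, 0, 0, 0, 0]

```text
time_s: 14.25
tool_pos: [0.5079, 0.0443, 0.104]
tool_rot: [180.0, -0.0, 88.8]
force: [-0.2, -1.3, -0.0]
grip_width: 0.0004
```

>>> drive_tool:
  commands:
    - [0.2, 0, 0, 0, 0, 0, 0]
    - [0.2, 0, 0, 0, 0, 0, 0]
    - [0.2, 0, 0, 0, 0, 0, 0]
    - [0, 0, 0, 0, 0, 0, 0]

```text
time_s: 14.58
tool_pos: [0.508, 0.0502, 0.104]
tool_rot: [180.0, -0.0, 88.8]
force: [-0.9, -1.5, 0.2]
grip_width: 0.0004
```

>>> drive_tool:
  commands:
    - [0.2, 0, 0, 0, 0, 0, 0]
    - [0.2, 0, 0, 0, 0, 0, 0]
    - [0.2, 0, 0, 0, 0, 0, 0]
    - [0, 0, 0, 0, 0, 0, 0]

```text
time_s: 14.92
tool_pos: [0.5082, 0.0559, 0.1039]
tool_rot: [180.0, 0.0, 88.8]
force: [0.2, -1.4, -0.1]
grip_width: 0.0007
```

>>> drive_tool:
  commands:
    - [0.2, 0, 0, 0, 0, 0, 0]
    - [0.2, 0, 0, 0, 0, 0, 0]
    - [0.2, 0, 0, 0, 0, 0, 0]
    - [0, 0, 0, 0, 0, 0, 0]

```text
time_s: 15.25
tool_pos: [0.5082, 0.0617, 0.1039]
tool_rot: [-180.0, 0.0, 88.8]
force: [-1.2, -2.9, 0.1]
grip_width: 0.0005
```

>>> drive_tool:
  commands:
    - [0.2, 0, 0, 0, 0, 0, 0]
    - [0.2, 0, 0, 0, 0, 0, 0]
    - [0.2, 0, 0, 0, 0, 0, 0]
    - [0, 0, 0, 0, 0, 0, 0]

```text
time_s: 15.58
tool_pos: [0.5084, 0.0673, 0.1039]
tool_rot: [-180.0, 0.1, 88.8]
force: [-1.3, -4.5, 0.4]
grip_width: 0.0004
```

>>> drive_tool:
  commands:
    - [0.15, 0, 0, 0, 0, 0, 0]
    - [0.15, 0, 0, 0, 0, 0, 0]
    - [0.15, 0, 0, 0, 0, 0, 0]
    - [0, 0, 0, 0, 0, 0, 0]

```text
time_s: 15.92
tool_pos: [0.5085, 0.0715, 0.1039]
tool_rot: [-180.0, 0.1, 88.7]
force: [-1.4, -4.5, 0.8]
grip_width: 0.0009
```

>>> drive_tool:
  commands:
    - [0.15, 0, 0, 0, 0, 0, 0]
    - [0.15, 0, 0, 0, 0, 0, 0]
    - [0.15, 0, 0, 0, 0, 0, 0]
    - [0, 0, 0, 0, 0, 0, 0]

```text
time_s: 16.25
tool_pos: [0.5086, 0.0758, 0.1039]
tool_rot: [-180.0, 0.1, 88.7]
force: [-1.1, -5.4, 1.7]
grip_width: 0.0005
```

```bash
python3 look.py f scene,350,170,450,245
```

```text
{'time_s': np.float64(16.25), 'qpos': array([ 19.9508,  15.5136, -34.7857, 112.8356,  10.8452,  54.848 ,
       -21.4073]), 'tool_pos': array([0.5086, 0.0758, 0.1039]), 'tool_rot': array([-1.799821e+02,  7.980000e-02,  8.873800e+01]), 'force': array([-1.0766, -5.4282,  1.742 ]), 'wrist_torque': array([-1.2942,  0.1576,  0.0104]), 'grip_width': np.float64(0.0005)}
```

View pics/f_scene.png

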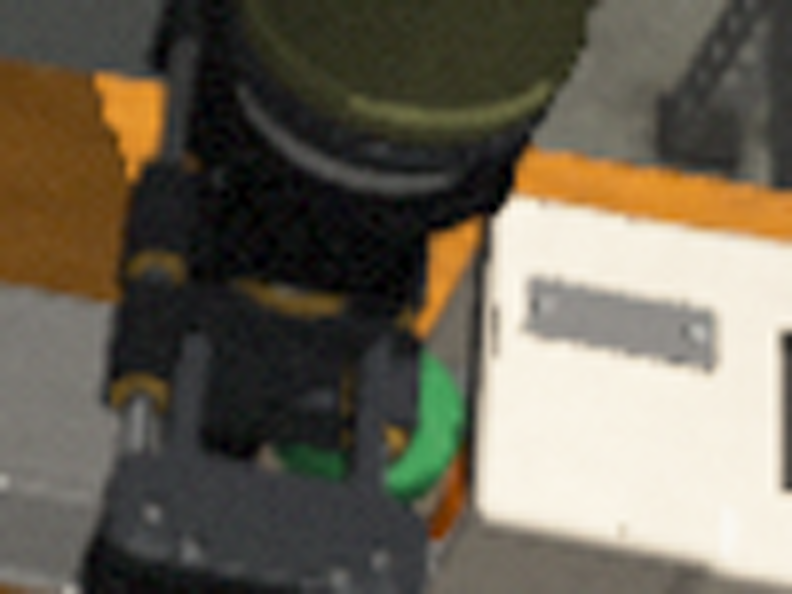

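>>> drive_tool:
  commands:
    - [0.15, 0, 0, 0, 0, 0, 0]
    - [0.15, 0, 0, 0, 0, 0, 0]
    - [0.15, 0, 0, 0, 0, 0, 0]
    - [0, 0, 0, 0, 0, 0, 0]

```text
time_s: 16.63
tool_pos: [0.5086, 0.0801, 0.1039]
tool_rot: [-180.0, 0.1, 88.7]
force: [-0.5, -6.3, 1.2]
grip_width: 0.0008
```

>>> drive_tool:
  commands:
    - [0.15, 0, 0, 0, 0, 0, 0]
    - [0.15, 0, 0, 0, 0, 0, 0]
    - [0, 0, 0, 0, 0, 0, 0]

```text
time_s: 16.88
tool_pos: [0.5087, 0.0831, 0.1039]
tool_rot: [-180.0, 0.1, 88.7]
force: [-0.8, -6.6, 1.6]
grip_width: 0.0004
```

>>> drive_tool:
  commands:
    - [0.1, 0, 0, 0, 0, 0, 0]
    - [0.1, 0, 0, 0, 0, 0, 0]
    - [0, 0, 0, 0, 0, 0, 0]

```text
time_s: 17.13
tool_pos: [0.5088, 0.0849, 0.1039]
tool_rot: [-180.0, 0.1, 88.7]
force: [-1.4, -7.0, 2.5]
grip_width: 0.0004
```

>>> drive_tool:
  commands:
    - [0.1, 0, 0, 0, 0, 0, 0]
    - [0.1, 0, 0, 0, 0, 0, 0]
    - [0, 0, 0, 0, 0, 0, 0]

```text
time_s: 17.38
tool_pos: [0.5088, 0.0868, 0.1039]
tool_rot: [-180.0, 0.1, 88.7]
force: [-1.4, -6.7, 1.3]
grip_width: 0.0003
```

>>> drive_tool:
  commands:
    - [0.1, 0, 0, 0, 0, 0, 0]
    - [0.1, 0, 0, 0, 0, 0, 0]
    - [0, 0, 0, 0, 0, 0, 0]

```text
time_s: 17.63
tool_pos: [0.5088, 0.0887, 0.1039]
tool_rot: [-180.0, 0.1, 88.7]
force: [-1.5, -6.6, 1.7]
grip_width: 0.0005
```

>>> drive_tool:
  commands:
    - [0.1, 0, 0, 0, 0, 0, 0]
    - [0.1, 0, 0, 0, 0, 0, 0]
    - [0, 0, 0, 0, 0, 0, 0]

```text
time_s: 17.88
tool_pos: [0.5089, 0.0907, 0.1039]
tool_rot: [-180.0, 0.1, 88.7]
force: [-1.8, -7.1, 1.0]
grip_width: 0.0003
```

>>> drive_tool:
  commands:
    - [0.1, 0, 0, 0, 0, 0, 0]
    - [0.1, 0, 0, 0, 0, 0, 0]
    - [0, 0, 0, 0, 0, 0, 0]

```text
time_s: 18.13
tool_pos: [0.5089, 0.0927, 0.1039]
tool_rot: [-180.0, 0.1, 88.7]
force: [-1.3, -7.3, 1.9]
grip_width: 0.0004
```

>>> drive_tool:
  commands:
    - [0.1, 0, 0, 0, 0, 0, 0]
    - [0.1, 0, 0, 0, 0, 0, 0]
    - [0, 0, 0, 0, 0, 0, 0]

```text
time_s: 18.38
tool_pos: [0.509, 0.0947, 0.1039]
tool_rot: [-180.0, 0.1, 88.7]
force: [-0.9, -7.4, 1.3]
grip_width: 0.0001
```

>>> drive_tool:
  commands:
    - [0.1, 0, 0, 0, 0, 0, 0]
    - [0.1, 0, 0, 0, 0, 0, 0]
    - [0, 0, 0, 0, 0, 0, 0]

```text
time_s: 18.63
tool_pos: [0.509, 0.0967, 0.1039]
tool_rot: [-180.0, 0.1, 88.7]
force: [-1.1, -6.9, 1.8]
grip_width: 0.0007
```

Steady; single-step from here.

>>> drive_tool:
  commands:
    - [0.1, 0, 0, 0, 0, 0, 0]
    - [0.1, 0, 0, 0, 0, 0, 0]
    - [0, 0, 0, 0, 0, 0, 0]

```text
time_s: 18.88
tool_pos: [0.509, 0.0988, 0.1039]
tool_rot: [-180.0, 0.1, 88.7]
force: [-0.8, -6.6, 1.5]
grip_width: 0.0001
```

>>> drive_tool:
  commands:
    - [0.1, 0, 0, 0, 0, 0, 0]
    - [0.05, 0, 0, 0, 0, 0, 0]
    - [0, 0, 0, 0, 0, 0, 0]

```text
time_s: 19.13
tool_pos: [0.5091, 0.1004, 0.1039]
tool_rot: [-180.0, 0.1, 88.7]
force: [-2.1, -7.4, 2.1]
grip_width: 0.0005
```

>>> drive_tool:
  commands:
    - [0.1, 0, 0, 0, 0, 0, 0]
    - [0.05, 0, 0, 0, 0, 0, 0]
    - [0, 0, 0, 0, 0, 0, 0]

```text
time_s: 19.38
tool_pos: [0.5091, 0.1018, 0.1039]
tool_rot: [-180.0, 0.1, 88.7]
force: [-0.5, -7.0, 2.4]
grip_width: 0.0008
```

```bash
python3 look.py g scene,350,170,450,245 top,80,190,240,310
```

```text
{'time_s': np.float64(19.3833), 'qpos': array([ 17.5232,  16.2646, -35.4248, 112.1268,  11.5292,  55.1205,
       -24.7538]), 'tool_pos': array([0.5091, 0.1018, 0.1039]), 'tool_rot': array([-1.79963e+02,  1.11200e-01,  8.87150e+01]), 'force': array([-0.5358, -7.0085,  2.3606]), 'wrist_torque': array([-1.3828,  0.2116,  0.0664]), 'grip_width': np.float64(0.0008)}
```

View pics/g_scene.png

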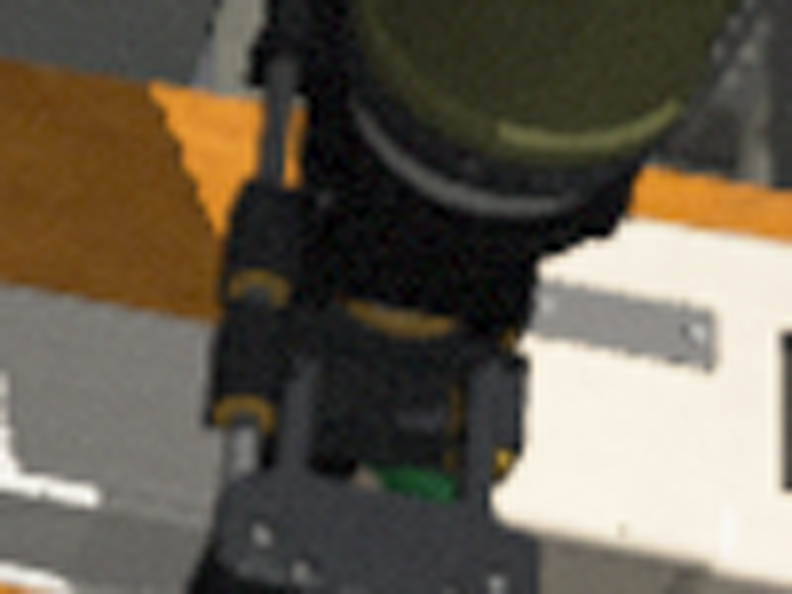

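>>> drive_tool:
  commands:
    - [0.1, 0, 0, 0, 0, 0, 0]
    - [0, 0, 0, 0, 0, 0, 0]

```text
time_s: 19.65
tool_pos: [0.5091, 0.1028, 0.1039]
tool_rot: [-180.0, 0.1, 88.7]
force: [-0.9, -7.0, 1.2]
grip_width: 0.0005
```

>>> drive_tool:
  commands:
    - [0.1, 0, 0, 0, 0, 0, 0]
    - [0, 0, 0, 0, 0, 0, 0]

```text
time_s: 19.82
tool_pos: [0.5092, 0.1038, 0.1039]
tool_rot: [-180.0, 0.1, 88.7]
force: [-1.8, -6.3, 2.4]
grip_width: 0.0004
```

>>> drive_tool:
  commands:
    - [0.1, 0, 0, 0, 0, 0, 0]
    - [0, 0, 0, 0, 0, 0, 0]

```text
time_s: 19.98
tool_pos: [0.5092, 0.104, 0.1039]
tool_rot: [-179.9, 0.2, 88.7]
force: [-1.2, -7.6, 2.3]
grip_width: 0.0002
```

>>> drive_tool:
  commands:
    - [0.1, 0, 0, 0, 0, 0, 0]
    - [0, 0, 0, 0, 0, 0, 0]

```text
time_s: 20.15
tool_pos: [0.5092, 0.1042, 0.1039]
tool_rot: [-179.9, 0.3, 88.7]
force: [-2.6, -10.5, 4.3]
grip_width: 0.0006
```

>>> drive_tool:
  commands:
    - [0.05, 0, 0, 0, 0, 0, 0]
    - [0, 0, 0, 0, 0, 0, 0]
    - [0, 0, 0, 0, 0, 0, 0]

```text
time_s: 20.4
tool_pos: [0.5092, 0.1042, 0.1039]
tool_rot: [-179.9, 0.3, 88.6]
force: [-1.6, -11.2, 4.0]
grip_width: 0.0001
```

>>> drive_tool:
  commands:
    - [-0.1, 0, 0, 0, 0, 0, 0]
    - [-0.1, 0, 0, 0, 0, 0, 0]
    - [-0.05, 0, 0, 0, 0, 0, 0]
    - [0, 0, 0, 0, 0, 0, 0]

```text
time_s: 20.73
tool_pos: [0.5092, 0.1039, 0.1039]
tool_rot: [-180.0, 0.1, 88.7]
force: [0.1, -7.3, 1.1]
grip_width: 0.0002
```

>>> drive_tool:
  commands:
    - [-0.1, 0, 0, 0, 0, 0, 0]
    - [0, 0, 0, 0, 0, 0, 0]

```text
time_s: 20.9
tool_pos: [0.5092, 0.1037, 0.1039]
tool_rot: [-180.0, 0.0, 88.7]
force: [-0.9, -5.0, 1.2]
grip_width: 0.0005
```

>>> drive_tool:
  commands:
    - [-0.1, 0, 0, 0, 0, 0, 0]
    - [0, 0, 0, 0, 0, 0, 0]

```text
time_s: 21.07
tool_pos: [0.5092, 0.1034, 0.1039]
tool_rot: [180.0, -0.0, 88.8]
force: [-0.7, -3.3, -0.9]
grip_width: 0.0009
```

>>> drive_tool:
  commands:
    - [-0.1, 0, 0, 0, 0, 0, 0]
    - [0, 0, 0, 0, 0, 0, 0]

```text
time_s: 21.23
tool_pos: [0.5092, 0.1023, 0.1039]
tool_rot: [180.0, -0.0, 88.8]
force: [-1.2, -2.3, -0.9]
grip_width: 0.0004
```

>>> drive_tool:
  commands:
    - [-0.1, 0, 0, 0, 0, 0, 0]
    - [0, 0, 0, 0, 0, 0, 0]

```text
time_s: 21.4
tool_pos: [0.5091, 0.101, 0.1039]
tool_rot: [-180.0, 0.0, 88.8]
force: [-0.5, -3.5, 0.6]
grip_width: 0.0003
```

>>> drive_tool:
  commands:
    - [-0.1, 0, 0, 0, 0, 0, 0]
    - [0, 0, 0, 0, 0, 0, 0]

```text
time_s: 21.57
tool_pos: [0.5091, 0.0999, 0.1039]
tool_rot: [-180.0, 0.0, 88.7]
force: [-0.4, -2.9, -0.1]
grip_width: 0.0004
```

>>> drive_tool:
  commands:
    - [-0.1, 0, 0, 0, 0, 0, 0]
    - [0, 0, 0, 0, 0, 0, 0]

```text
time_s: 21.73
tool_pos: [0.5091, 0.0988, 0.1039]
tool_rot: [-180.0, 0.0, 88.7]
force: [-0.5, -3.2, -0.3]
grip_width: 0.0004
```

>>> drive_tool:
  commands:
    - [-0.1, 0, 0, 0, 0, 0, 0]
    - [0, 0, 0, 0, 0, 0, 0]

```text
time_s: 21.9
tool_pos: [0.5091, 0.0983, 0.104]
tool_rot: [180.0, -0.0, 88.8]
force: [-0.1, -2.3, -0.8]
grip_width: 0.0004
```

>>> drive_tool:
  commands:
    - [-0.1, 0, 0, 0, 0, 0, 0]
    - [0, 0, 0, 0, 0, 0, 0]

```text
time_s: 22.07
tool_pos: [0.5093, 0.0979, 0.1042]
tool_rot: [180.0, -0.1, 88.8]
force: [0.8, 1.0, 0.2]
grip_width: 0.0004
```

>>> drive_tool:
  commands:
    - [-0.1, 0, 0, 0, 0, 0, 0]
    - [0, 0, 0, 0, 0, 0, 0]

```text
time_s: 22.23
tool_pos: [0.5092, 0.0966, 0.1041]
tool_rot: [180.0, -0.0, 88.8]
force: [0.5, -0.3, 0.4]
grip_width: 0.0004
```

>>> drive_tool:
  commands:
    - [-0.1, 0, 0, 0, 0, 0, 0]
    - [0, 0, 0, 0, 0, 0, 0]

```text
time_s: 22.4
tool_pos: [0.5091, 0.0951, 0.104]
tool_rot: [180.0, -0.0, 88.8]
force: [-0.6, -0.1, -0.6]
grip_width: 0.0004
```

>>> drive_tool:
  commands:
    - [-0.2, 0, 0, 0, 0, 0, 0]
    - [-0.4, 0, 0, 0, 0, 0, 0]
    - [-0.8, 0, 0, 0, 0, 0, 0]
    - [-1, 0, 0, 0, 0, 0, 0]
    - [-1, 0, 0, 0, 0, 0, 0]
    - [0, 0, -2, 0, 0, 0, 0]
    - [0, 0, -3, 0, 0, 0, 0]
    - [0, 0, -3, 0, 0, 0, 0]
    - [-3, 0, -3, 0, 0, 0, 0]
    - [-3, 0, -1, 0, 0, 0, 0]
    - [-3, 0, 0, 0, 0, 0, 0]
    - [-3, 0, 0, 0, 0, 0, 0]
    - [-3, 0, 0, 0, 0, 0, 0]
    - [-3, 0, 0, 0, 0, 0, 0]
    - [0, 0, 0, 0, 0, 0, 0]
    - [0, 0, 0, 0, 0, 0, 0]

```text
time_s: 23.73
tool_pos: [0.5036, -0.1216, 0.2232]
tool_rot: [-180.0, 0.0, 88.4]
force: [-0.7, 1.0, -0.7]
grip_width: 0.0003
```

```bash
python3 look.py k scene,340,170,480,275 top,85,185,255,275; cp pics/k_scene.png pics/k2.png
```

```text
{'time_s': np.float64(23.7333), 'qpos': array([ 36.1397,   6.5801, -27.0624, 106.0776,   3.2406,  68.1139,
         6.4477]), 'tool_pos': array([ 0.5036, -0.1216,  0.2232]), 'tool_rot': array([-1.799731e+02,  1.490000e-02,  8.842760e+01]), 'force': array([-0.6814,  0.9766, -0.7015]), 'wrist_torque': array([ 0.0789, -0.0579,  0.0012]), 'grip_width': np.float64(0.0003)}
```

View pics/k_scene.png

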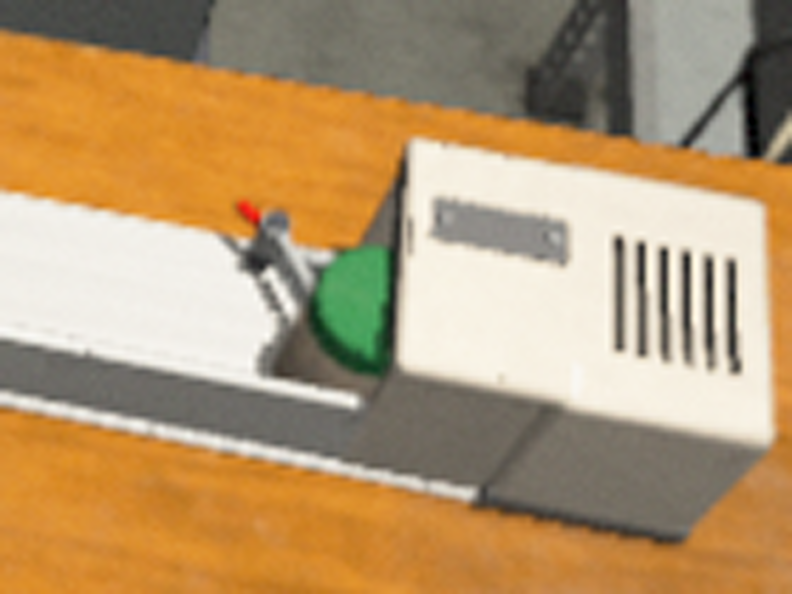

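View pics/k_top.png

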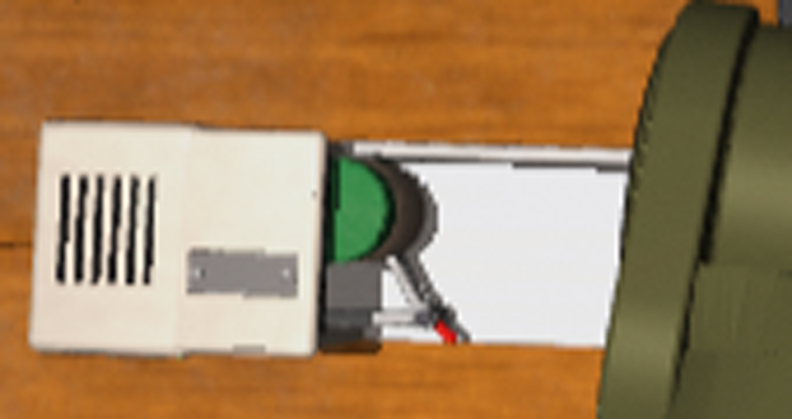

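```bash
python3 - <<'E'
from h import *
p=np.load("reader.npy");c,s=np.cos(p[2]),np.sin(p[2])
for n,u in(("top",(85+396.5/4.66-.4,185+208/4.66-.4)),("scene",(340+312/5.657-.4,170+305/5.657-.4))):
    w=ray(env.read_camera(n),*u,.073);d=w[:2]-p[:2];print(n,w,"reader back of lid",c*d[0]+s*d[1],-s*d[0]+c*d[1])
E
```

```text
top [0.50469176 0.1077393  0.073     ] reader back of lid 3.4412933111306805e-05 -0.03478060992559804
scene [0.5116633  0.11153936 0.073     ] reader back of lid 0.006925159998252742 -0.030835939805348045
```

>>> drive_tool:
  commands:
    - [0, 0, 0, 0, 0, 0, 0]
    - [0, 0, 0, 0, 0, 0, 0]
    - [0, 0, 0, 0, 0, 0, 0]
    - [0, 0, 0, 0, 0, 0, 0]
    - [0, 0, 0, 0, 0, 0, 0]
    - [0, 0, 0, 0, 0, 0, 0]

```text
time_s: 24.43
tool_pos: [0.5044, -0.1182, 0.2234]
tool_rot: [-180.0, 0.0, 88.8]
force: [0.4, -0.1, -0.5]
grip_width: 0.0004
```

```bash
python3 - <<'E'
from h import *
for n,a,y0,y1,x0,x1 in(("scene","pics/k_scene.png",170,275,340,480),("top","pics/k_top.png",185,275,85,190)):
    im=env.read_camera(n)["img"]; cv2.imwrite(f"pics/l_{n}.png",im)
    ref=cv2.imread(a)
    f=ref.shape[1]/((480-340) if n=="scene" else 170)
    b=cv2.resize(im[y0:y1,x0:(480 if n=="scene" else 255)],(ref.shape[1],ref.shape[0]),interpolation=cv2.INTER_CUBIC)
    print(n,np.abs(b.astype(int)-ref).max(2)[:, :int(f*(x1-x0))].mean())
E
```

```text
scene 2.3395210522735774
top 1.3242211712569123
```

View pics/l_top.png

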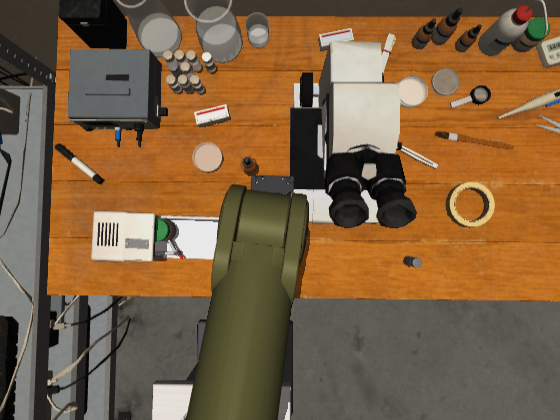

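The top view shows the jar held in the mouth with its lid at about (165, 230). The pawl is behind it at about (175, 245). The dropper (249, 163), dish (207, 157) and vial (412, 262) have not moved.

```bash
python3 -c "
from cell import env
print(env.sign_off())"
```

```text
the job is handed in; nothing more can be done
None
```

The jar is home in the reader and held by the catch, and the job is handed in. It took about 24.5 s of the 70 s, and sign-off gave no verdict.

- **Placing:** I gripped the jar across the glass and felt for the fence. I set it down upright about 128 mm short of the reader's origin, then let go and turned the tool 90°.
- **Pushing:** I pushed it along the fence with the closed fingers. The push ran at about 7 N. The highest reading was 11 N at the bumpers, though force was only read at the end of each move.
- **Catch check:** I backed off slowly. The jar followed the fingers for about 6 mm, then the force dropped to zero and it stayed put, so the catch has it.
- **Last pictures:** The pawl sits behind the jar, and two sets of pictures about 0.8 s apart showed no change. The dropper, dish and vial look unmoved, and the arm is clear of everything.

**Disagreements:**
- **Along the fence:** The jar's centre came out at about -10 mm from the top camera, -6 mm from the scene camera and -8 mm from touch. All are within the -21 to +23 mm limits.
- **Across the fence:** The two cameras' reader measurements differed by about 4–5 mm. I took the fence position from contact, about 2 mm from the camera estimate. The jar is probably within the 5 mm limit there, but I did not measure it directly at the end.

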